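# Dress the jewellery counter display

## Task

Dress the grey display pad with the goods from the tan mat: put the navy gift box in the middle of the white plinth, the wine-red ring box in the middle of the gift box's top, both squared up with the plinth, and the watch in the middle of the black plinth with its dial facing the pad's brass-trimmed front edge. Stand the ring stand on the pad midway between the two plinths. Keep every piece upright throughout, leave the glass cleaner and the hammer alone, and leave everything released and standing still.

Things in the scene. Friction and masses are not known exactly. Their poses are not given: they have to be found in the camera images.
- pad: Grey felt display pad, fixed, 180 (x) by 380 (y) by 6 mm thick, left or right of the counter's middle. Origin: centre of its underside; the felt is 6 mm above it. A bright brass trim 16 mm wide runs along its front edge, its own -x side (roughly towards the robot). The plinths stand on it at its x = 0, y = +125 and -125 mm, either way round, so its centre is midway between them.
- white_plinth: Low white square display plinth, 80 by 80 by 25 mm high, fixed on the pad, square with it, its own axes parallel to the pad's. Origin: centre of its underside (on the felt); its top is 25 mm above the origin.
- black_plinth: Low black square display plinth, 80 by 80 by 25 mm high, fixed on the pad, square with it, its own axes parallel to the pad's (-x towards the brass trim). Origin: centre of its underside; its top is 25 mm above the origin.
- gift_box: Closed navy-blue gift box with a flat silver ribbon cross, rigid, loose, 60 by 60 by 40 mm high, about 120 g, flat top. Origin: centre of its underside; sides parallel to its x and y; z up. Starts upright on a flat tan mat 4 mm thick (fixed), as do the ring box, the watch and the ring stand, in any order, with room for fingers between.
- ring_box: Small closed wine-red ring box with a thin brass line round it and a brass clasp dot on its -x face, rigid, loose, 48 (x) by 40 (y) by 32 mm high, about 60 g, flat top. Origin: centre of its underside; z up.
- watch: Steel watch fixed round a grey cushion on a white foot; one rigid loose piece, 150 g. Foot 58 (x) by 50 (y) by 8 mm. Cushion: cylinder 44 mm across along y, axis 28 mm up, 56 mm long between flat ends (grip across these). Strap top 52 mm high; round blue dial, 34 mm case, tilted 45 degrees up towards its own -x, reaching 63 mm high and 34 mm to -x. Origin: centre of underside; z up.
- watch_dial (a point): Centre of the watch's blue dial face, 22 mm to -x of and 50 mm above the watch's origin: shows which way the watch faces.
- ring_stand: White ceramic ring stand with a gold ring on it, one rigid loose piece, about 90 g: a round foot 52 mm in diameter and 8 mm high with an upright, slightly tapered post (23 mm in diameter at the bottom, 20 mm at the top), 70 mm high overall. Origin: centre of its underside; z up, round, so its yaw does not matter.
- cleaner: Bystander: green bottle of glass cleaner, 56 mm in diameter, 150 mm high, standing loose on the counter beyond the work. Origin: centre of its underside. Leave it alone.
- mallet: Bystander: hammer, 260 mm long, lying loose on the counter, beyond the bottle, roughly along y. Origin: underside, near the middle of its length. Leave it alone.

How it is judged:
At the end, for the whole second after the job is handed in: Gift box on the white plinth, ring box on the gift box, watch on the black plinth: each centred to 13 mm and squared to 0.25 rad, the dial to the trimmed front; ring stand on the felt within 15 mm of midway between the plinths; heights to 5 mm; all upright to 0.1 rad, at rest, released (horizontal distance between gift_box and white_plinth below 0.013 m and z of gift_box in the frame of white_plinth between 0.02 and 0.03 m and (angle between the x axis of gift_box and the x axis of white_plinth, either way round below 0.25 rad or angle between the x axis of gift_box and the y axis of white_plinth, either way round below 0.25 rad) and horizontal distance between ring_box and gift_box below 0.013 m and z of ring_box in the frame of gift_box between 0.035 and 0.045 m and (angle between the x axis of ring_box and the x axis of white_plinth, either way round below 0.25 rad or angle between the x axis of ring_box and the y axis of white_plinth, either way round below 0.25 rad) and horizontal distance between watch and black_plinth below 0.013 m and z of watch in the frame of black_plinth between 0.02 and 0.03 m and angle between the x axis of watch and the x axis of black_plinth, either way round below 0.25 rad and x of watch_dial in the frame of black_plinth below 0 m and horizontal distance between ring_stand and pad below 0.015 m and z of ring_stand in the frame of pad between 0.001 and 0.011 m and linear speed of each of gift_box, ring_box, watch, ring_stand below 0.02 m/s and angular speed of each of gift_box, ring_box, watch, ring_stand below 0.2 rad/s and angle between each of gift_box, ring_box, watch, ring_stand's own z axis and vertical below 0.1 rad and contact force between each of gift_box, ring_box, watch, ring_stand and the fingers below 0.1 N); the robot touches nothing.
It fails at once if the bottle of glass cleaner is moved by more than 20 mm (distance of cleaner from where it was at the start of the episode above 0.02 m).
It fails at once if the hammer is moved by more than 20 mm (distance of mallet from where it was at the start of the episode above 0.02 m).
It fails at once if one of the four goods is tipped by more than about 45 degrees (angle between any of gift_box, ring_box, watch, ring_stand's own z axis and vertical above 0.8 rad).
It also fails if it takes over 120 s, if anything falls off the work surface, if the arm or the gripper's body presses on something with over 40 N, if the wrist force passes 120 N, or if a joint passes its speed limit or range.

## Robot

A 6-joint arm with a two-finger parallel gripper is mounted at the origin on the work surface. World frame = base frame: x ahead of the robot, y to its left, z up, the work surface at z = 0. Lengths are in m, angles in rad, forces in N, time in s.
With the tool pointing down it reaches from about 0.35 to 0.875 m from the base axis. Payload 4.2 kg.
Tool frame: the origin (TCP) lies midway between the tips of the shut fingers; the grasp point (between the pads) lies 19 mm behind it; y points along the fingers, x is the direction in which the jaws open and shut, and the axes are right-handed (so a half turn about y gives the same grasp; the last joint's range is limited). The gripper opens to 85 mm and grips with 20 to 120 N. Pads are 22 mm wide; open, the fingers measure 114 mm over their backs; the gripper's body (76 mm by 85 mm) begins 54 mm behind the grasp point. The pads swing forward as they close: fully open they stand 13 mm farther back than shut.
Start: joints at [0.259, 0.385, 0.008, 0, -1.194, -0.259], TCP at [0.625, 0, 0.231] pointing down, gripper open.
Joint ranges: [-3.14, 3.14], [-1.21, 2.06], [-1.07, 1.41], [-3.16, 2.05], [-2.99, -0.16], [-3.1, 3.1]. Speed limits (rad/s): [2.79, 2.79, 3.14, 3.14, 3.14, 3.14].

## Interface

Orientations are given as a unit quaternion [x, y, z, w].
In Python, from bench import r gives the robot as it stands.
- The arm moves only by the tool drive_tool, never from a script. Its argument "deltas" is a list of rows, each an object with "jaw": the closure in counts, from 0 (fully open) to 255 (shut); "translation": the shift along the tool's x, y, z in mm, a list of three; "turn": the turn, a rotation vector about the tool's x, y, z in degrees, a list of three. In form: [{"jaw": jaw, "translation": [dx, dy, dz], "turn": [ax, ay, az]}, ...]. A call has 1 to 12 rows; each row is the pose to reach, as a shift and turn from the pose commanded when the call began, along the tool's axes at that moment; what a row does not reach only later rows make up. A row lasts 1/10 s, in which the tool goes at most 50 mm and 8.59 degrees, less where a joint would pass 70% of its speed; a pose out of reach is approached as far as the arm can. A call with a gripper value outside its range is refused whole. The fingers move at their own pace and stop on an object; the grip force is fixed at half the most. Time passes only in rows, so rows that repeat a pose let the fingers close. It gives the time, the measured TCP pose, the force and the opening at its end, in the units of the state.
- r.get_state(): the state, without advancing time (a new reading comes with each control period).
- r.read_camera(name): name is "scene" or "side" or "wrist"; returns a dict with "pixels" (480x640x3 uint8, red, green, blue), "camera_matrix" (3x3 intrinsics, pixels), "D" ([k1, k2, p1, p2, k3] as OpenCV has them; the pictures are not rectified), "world_to_cam" (4x4, takes a point from world to camera coordinates); the wrist camera has in their place "hand_eye" (4x4, takes a point from camera to tool coordinates, whose origin is the TCP and whose axes are the tool frame's). Camera axes: x right, y down, z forward; pixel columns grow to the right and rows downward; lengths in m; the calibration is good to about 2 mm. A picture is of the moment at which its call begins: read the wrist's pose just before it. There is no depth.
- r.sign_off(): hands the job in, once; it reports no verdict.
Trained networks look in the newest picture that a camera, given by its name, has taken for a name from the list of things; names that differ only in an ending like _2 or _b are one class to them, and where a whole thing is asked for, a point or a joint stands for the part that bears it (a point fixed in the world has none). Each returns a list of dicts, best first, with "p" (0 to 1); they miss things now and then, are a little off and sometimes report something else, mostly with a low value. They report only what shows in the picture. A call takes as long as a camera call.
- r.search_frame(camera, label): "position" ([column, row] in pixels, amid what is visible of it).
- r.cut_out(camera, label): "region" (480x640 bool, what is visible of it) and "position" ([column, row] in pixels, amid what is visible of it).
- r.mark_of(camera, label): "position" ([column, row] in pixels: a listed point, or the origin of a listed thing).
The state is a dict: "t": time; "joints": joint angles; "qvel": joint speeds; "joint_torque": joint torques, N m; "ee_pos": TCP position; "eef_rot": TCP orientation; "contact_force": force on the tool from outside, world axes, zero at the start; "ft_torque": the same for the moment, N m; "gripper_width": finger opening in m.
Only numpy, scipy, OpenCV 4.12 (cv2) and the standard library are available. Lean on these libraries where they do the work, as an engineer would, in place of code of your own. Each camera call takes 0.05 s, during which the arm holds its last target. There are 200 camera calls.

## Working session

There is one attempt and no reset: what is moved stays moved. The work goes in short steps, Python scripts to look and compute and a tool call to move; the robot and the scene stay as the last step left them, time stands still between calls to the robot, and variables do not carry over. Pictures are saved under pics/ and viewed, about 12 in all and at most 16, crops included, and the job is handed in when it is done.

Besides the shell and the picture viewer there is one more tool, called after "Call:" as a command line: name --argument value ..., lists and objects as JSON in quotes. drive_tool: Moves the arm, as the interface text tells. Its arguments: {"type":"object","properties":{"deltas":{"type":"array"}},"required":["deltas"]}

```bash
ls; mkdir -p pics; python3 - <<'E'
from bench import r
import cv2
s=r.get_state();print(s['t'],s['ee_pos'],s['eef_rot'],s['gripper_width'])
for c in ['scene','side']:
    d=r.read_camera(c);cv2.imwrite(f'pics/{c}0.png',d['pixels'][:,:,::-1])
    print(c,d['camera_matrix'].tolist(),d['D'],d['world_to_cam'].round(3).tolist())
    for n in ['pad','white_plinth','black_plinth','gift_box','ring_box','watch','watch_dial','ring_stand','cleaner','mallet']:
        print(n,[(q['position'],round(q['p'],2)) for q in r.mark_of(c,n)[:2]])
d=r.read_camera('wrist');print(d['hand_eye'].round(4).tolist(),d['camera_matrix'])
E
```

```text
pics
0.0 [6.24417472e-01 3.51234287e-05 2.30218337e-01] [ 7.04247475e-04 -7.07079745e-01  7.07132970e-01  8.37533616e-04] 0.0853575510277711
scene [[478.80333629704455, 0.0, 315.130535832817], [0.0, 478.80333629704455, 237.50686754013682], [0.0, 0.0, 1.0]] [-0.13083146  0.          0.          0.          0.        ] [[0.516, 0.857, 0.011, -0.318], [0.616, -0.363, -0.699, -0.366], [-0.595, 0.367, -0.715, 1.385], [0.0, 0.0, 0.0, 1.0]]
pad [([382.4, 180.6], 0.74), ([136.0, 260.3], 0.64)]
white_plinth [([429.5, 170.1], 0.74)]
black_plinth [([331.4, 190.0], 0.94), ([153.7, 303.3], 0.48)]
gift_box [([238.7, 259.7], 0.67)]
ring_box [([133.6, 259.5], 0.74)]
watch [([155.8, 304.2], 0.75), ([151.0, 275.9], 0.75)]
watch_dial [([147.4, 275.1], 0.71)]
ring_stand [([220.0, 228.2], 0.71)]
cleaner [([332.0, 269.1], 0.78)]
mallet [([347.2, 316.2], 0.69)]
side [[441.1922494678434, 0.0, 318.0444275436268], [0.0, 441.1922494678434, 239.3255026915158], [0.0, 0.0, 1.0]] [-0.02605021  0.          0.          0.          0.        ] [[-0.957, -0.29, 0.005, 0.587], [-0.197, 0.636, -0.746, 0.171], [0.213, -0.715, -0.666, 0.853], [0.0, 0.0, 0.0, 1.0]]
pad [([326.9, 367.0], 0.8)]
white_plinth [([292.9, 427.7], 0.97)]
black_plinth [([358.4, 312.8], 0.91), ([281.6, 250.9], 0.41)]
gift_box [([351.0, 220.4], 0.88)]
ring_box [([405.4, 186.1], 0.59)]
watch [([360.8, 176.9], 0.8)]
watch_dial [([368.6, 165.5], 0.82)]
ring_stand [([396.6, 230.9], 0.95)]
cleaner [([284.5, 249.9], 0.84), ([405.1, 187.4], 0.39)]
mallet [([248.1, 229.7], 0.92)]
[[1.0, 0.0, 0.0001, 0.0], [-0.0001, -0.3257, 0.9455, -0.1433], [0.0001, -0.9455, -0.3257, 0.0836], [0.0, 0.0, 0.0, 1.0]] [[393.41858821   0.         326.39838436]
 [  0.         393.41858821 234.58359347]
 [  0.           0.           1.        ]]
```

View images.

View pics/scene0.png

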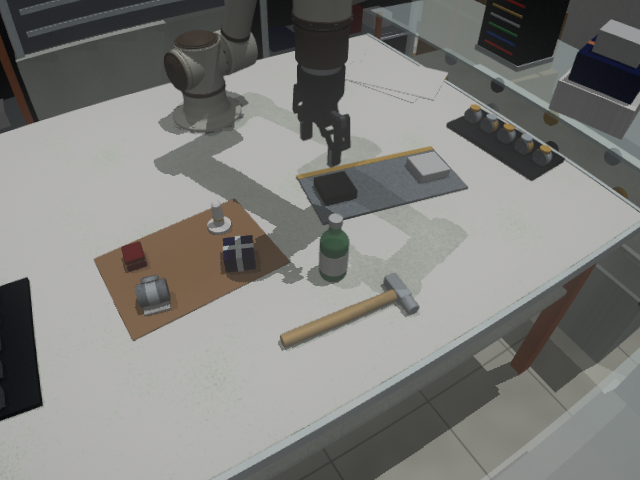

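View pics/side0.png

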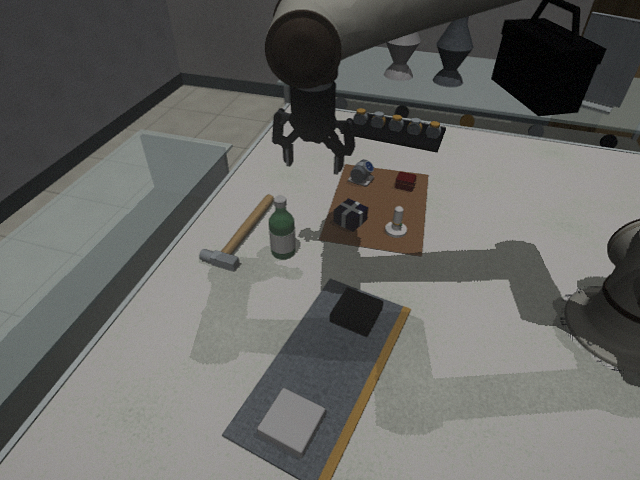

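```bash
cat > h.py <<'E'
from bench import r
import cv2, numpy as np
from scipy.spatial.transform import Rotation as R
def cam(c):
    s=r.get_state() if c=='wrist' else None
    d=r.read_camera(c)
    if c=='wrist':
        T=np.eye(4);T[:3,:3]=R.from_quat(s['eef_rot']).as_matrix();T[:3,3]=s['ee_pos']
        d['world_to_cam']=np.linalg.inv(T@np.array(d['hand_eye']))
    return d
def ray(d,px,z):
    p=cv2.undistortPoints(np.array(px,float).reshape(-1,1,2),d['camera_matrix'],d['D']).reshape(-1,2)
    W=np.array(d['world_to_cam']);Rm=W[:3,:3];c=-Rm.T@W[:3,3]
    v=np.c_[p,np.ones(len(p))]@Rm
    return c+v*((z-c[2])/v[:,2])[:,None]
def proj(d,P):
    W=np.array(d['world_to_cam']);return cv2.projectPoints(np.array(P,float).reshape(-1,1,3),cv2.Rodrigues(W[:3,:3])[0],W[:3,3],d['camera_matrix'],d['D'])[0].reshape(-1,2)
E
python3 - <<'E'
from h import *
Z=dict(pad=0,white_plinth=.006,black_plinth=.006,gift_box=.004,ring_box=.004,watch=.004,watch_dial=.054,ring_stand=.004,cleaner=0,mallet=0)
for c in ['scene','side']:
    d=cam(c)
    for n,z in Z.items():
        print(c,n,[(ray(d,q['position'],z)[0][:2].round(3).tolist(),round(q['p'],2)) for q in r.mark_of(c,n)[:2]])
E
```

```text
scene pad [([0.519, 0.256], 0.59)]
scene white_plinth [([0.542, 0.378], 0.86), ([0.601, -0.351], 0.3)]
scene black_plinth [([0.496, 0.122], 0.65)]
scene gift_box [([0.581, -0.154], 0.79), ([0.528, -0.336], 0.54)]
scene ring_box [([0.475, -0.35], 0.59)]
scene watch [([0.6, -0.349], 0.59), ([0.582, -0.163], 0.48)]
scene watch_dial [([0.574, -0.336], 0.94)]
scene ring_stand [([0.476, -0.157], 0.63)]
scene cleaner [([0.702, -0.008], 0.97)]
scene mallet [([0.81, -0.05], 0.74)]
side pad [([0.525, 0.251], 0.7)]
side white_plinth [([0.543, 0.373], 0.6)]
side black_plinth [([0.498, 0.123], 0.91)]
side gift_box [([0.581, -0.161], 0.96)]
side ring_box [([0.474, -0.346], 0.62), ([0.517, 0.249], 0.25)]
side watch [([0.603, -0.343], 0.71)]
side watch_dial [([0.579, -0.35], 0.63), ([0.463, -0.27], 0.27)]
side ring_stand [([0.464, -0.159], 0.97), ([0.499, 0.121], 0.17)]
side cleaner [([0.701, -0.005], 0.76)]
side mallet [([0.803, -0.048], 0.64)]
```

Scene view: mat at left with the ring box (133,255), watch (152,292), ring stand (218,220) and gift box (238,255). Pad has black plinth at (335,187), white at (428,165), and the brass edge faces the robot. The side view agrees. Next, a close wrist look over the mat.

Call:
drive_tool --deltas '[{"jaw":0,"translation":[95,-70,240],"turn":[0,0,0]},{"jaw":0,"translation":[95,-70,240],"turn":[0,0,0]},{"jaw":0,"translation":[95,-70,240],"turn":[0,0,0]},{"jaw":0,"translation":[95,-70,240],"turn":[0,0,0]},{"jaw":0,"translation":[95,-70,240],"turn":[0,0,0]},{"jaw":0,"translation":[95,-70,240],"turn":[0,0,0]},{"jaw":0,"translation":[95,-70,240],"turn":[0,0,0]},{"jaw":0,"translation":[95,-70,240],"turn":[0,0,0]},{"jaw":0,"translation":[95,-70,240],"turn":[0,0,0]},{"jaw":0,"translation":[95,-70,240],"turn":[0,0,0]}]'

```text
t: 3.25
ee_pos: [0.5304, -0.2388, 0.3007]
eef_rot: [-0.001, 0.707, -0.707, 0.0]
contact_force: [0.2, 0.6, 1.0]
gripper_width: 0.0854
```

```bash
cat > look.py <<'E'
import sys
from h import *
Z=dict(pad=0,white_plinth=.006,black_plinth=.006,gift_box=.004,ring_box=.004,watch=.004,watch_dial=.054,ring_stand=.004)
d=cam('wrist');cv2.imwrite(f'pics/{sys.argv[1]}.png',d['pixels'][:,:,::-1])
import pickle;pickle.dump(d,open(f'{sys.argv[1]}.pkl','wb'))
s=r.get_state();print(s['t'],s['ee_pos'].round(4),s['eef_rot'].round(4))
for n in sys.argv[2:]:
    print(n,[(np.round(q['position']),ray(d,q['position'],Z[n])[0][:2].round(4).tolist(),round(q['p'],2)) for q in r.mark_of('wrist',n)[:2]])
E
python3 look.py w1 gift_box ring_box watch watch_dial ring_stand
```

```text
3.3 [ 0.5304 -0.2388  0.3008] [-1.000e-03  7.072e-01 -7.070e-01  3.000e-04]
gift_box [(array([285., 243.]), [0.5794, -0.1601], 0.67)]
ring_box [(array([378.,  71.]), [0.477, -0.3491], 0.87)]
watch [(array([263.,  79.]), [0.5963, -0.341], 0.94)]
watch_dial [(array([280.,  77.]), [0.573, -0.3405], 0.83)]
ring_stand [(array([377., 246.]), [0.4689, -0.1571], 0.86)]
```

View pics/w1.png

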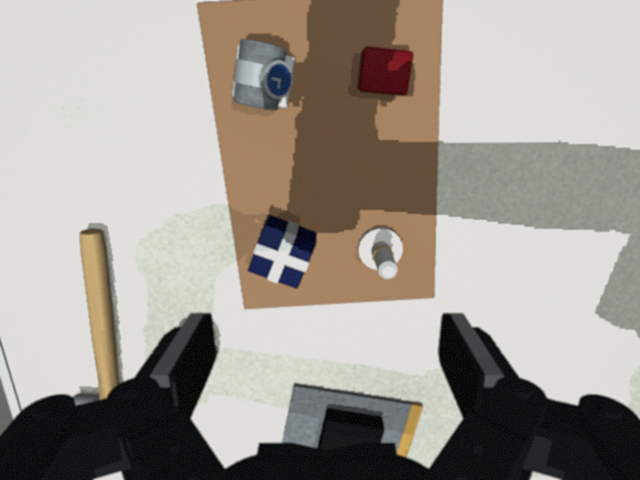

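Wrist view: watch (263,75) dial to the right, ring box (386,70), gift box (284,252) turned, ring stand (380,250). Now fit box models to the masks.

```bash
cat > fit.py <<'E'
from h import *
from scipy.optimize import minimize
def box(sx,sy,z0,z1): return np.array([[a*sx/2,b*sy/2,z] for a in(-1,1) for b in(-1,1) for z in(z0,z1)])/1000
t=np.linspace(0,2*np.pi,24)
cyl=np.array([[22*np.cos(a),s,28+22*np.sin(a)] for a in t for s in(-28,28)])/1000
n=np.array([-1,0,1])/2**.5;u=np.array([1,0,1])/2**.5
dial=np.array([np.array([-22,0,50])+17*(np.cos(a)*u+np.array([0,1,0])*np.sin(a)) for a in t])/1000
strap=np.array([[24*np.cos(a),s,28+24*np.sin(a)] for a in t for s in(-10,10)])/1000
M=dict(gift_box=[box(60,60,0,40)],ring_box=[box(48,40,0,32)],watch=[box(58,50,0,8),cyl,dial,strap],
 ring_stand=[np.array([[26*np.cos(a),26*np.sin(a),z] for a in t for z in(0,8)])/1000,np.array([[q*np.cos(a),q*np.sin(a),z] for a in t for q,z in((11.5,8),(10,70))])/1000],
 white_plinth=[box(80,80,0,25)],black_plinth=[box(80,80,0,25)])
def fit(d,name,mask,x0,z0,tilt=0):
    k=4;mask=cv2.resize(mask.astype(np.uint8)*255,None,fx=k,fy=k,interpolation=cv2.INTER_LINEAR)>127
    def ren(p):
        im=np.zeros(mask.shape,np.uint8);c,s=np.cos(p[2]),np.sin(p[2])
        for V in M[name]:
            P=V@np.array([[c,s,0],[-s,c,0],[0,0,1]])+[p[0],p[1],z0]
            h=cv2.convexHull(((proj(d,P)+.5)*k*16).astype(np.int32));cv2.fillConvexPoly(im,h,1,shift=4)
        return im>0
    f=lambda q:1-(lambda a:(a&mask).sum()/(a|mask).sum())(ren([q[0]/100,q[1]/100,q[2]/10]))
    q0=np.array([x0[0]*100,x0[1]*100,x0[2]*10])
    o=minimize(f,q0,method='Nelder-Mead',options=dict(initial_simplex=q0+np.vstack([np.zeros(3),np.diag([.8,.8,2.5])]),xatol=.005,fatol=1e-5))
    return np.round([o.x[0]/100,o.x[1]/100,o.x[2]/10],4),round(1-o.fun,3)
def measure(c,name,x0,z0):
    m=r.cut_out(c,name); d=cam(c)
    m=r.cut_out(c,name)[0]
    return fit(d,name,m['region'],x0,z0),m['p']
E
python3 - <<'E'
from fit import *
d=cam('wrist')
for n,x0 in dict(gift_box=(.58,-.16,-.35),ring_box=(.476,-.349,0),watch=(.597,-.341,0),ring_stand=(.468,-.158,0)).items():
    m=r.cut_out('wrist',n)[0];print(n,m['p'],m['region'].sum(),fit(d,n,m['region'],x0,.004))
    print(r.mark_of('wrist',n)[0]['position'],r.mark_of('wrist','watch_dial')[0]['position'] if n=='watch' else '')
for c in ['scene','side']:
  d=cam(c)
  for n,x0 in dict(white_plinth=(.542,.375,-.178),black_plinth=(.497,.122,-.178),gift_box=(.58,-.16,-.35),ring_box=(.476,-.349,0)).items():
    m=r.cut_out(c,n)[0];print(c,n,m['p'],fit(d,n,m['region'],x0,.006 if 'pl' in n else .004))
E
```

```text
gift_box 0.6 3250 (array([ 0.5801, -0.158 , -0.3803]), np.float64(0.953))
[284.3, 243.5] 
ring_box 0.74 2336 (array([ 0.4739, -0.3469, -0.0923]), np.float64(0.953))
[378.7, 71.0] 
watch 0.97 3696 (array([ 0.5957, -0.3425, -0.2062]), np.float64(0.97))
[263.5, 79.7] [277.0, 79.0]
ring_stand 0.58 1653 (array([ 0.4665, -0.156 ,  0.0727]), np.float64(0.943))
[380.8, 247.6] 
scene white_plinth 0.9 (array([ 0.5438,  0.3708, -0.2788]), np.float64(0.885))
scene black_plinth 0.79 (array([ 0.4971,  0.1258, -0.1834]), np.float64(0.964))
scene gift_box 0.57 (array([ 0.5793, -0.1583, -0.3976]), np.float64(0.955))
scene ring_box 0.58 (array([ 0.4742, -0.3467, -0.051 ]), np.float64(0.903))
side white_plinth 0.91 (array([ 0.5445,  0.3711, -0.1884]), np.float64(0.969))Traceback (most recent call last):
  File "<stdin>", line 9, in <module>
IndexError: list index out of range
```

Call:
drive_tool --deltas '[{"jaw":0,"translation":[-50,0,-80],"turn":[0,7,0]},{"jaw":0,"translation":[-50,40,-80],"turn":[0,14,0]},{"jaw":0,"translation":[-50,80,-80],"turn":[0,22,0]},{"jaw":0,"translation":[-50,120,-80],"turn":[0,22,0]},{"jaw":0,"translation":[-50,160,-80],"turn":[0,22,0]},{"jaw":0,"translation":[-50,200,-80],"turn":[0,22,0]},{"jaw":0,"translation":[-50,220,-80],"turn":[0,22,0]},{"jaw":0,"translation":[-50,220,-80],"turn":[0,22,0]},{"jaw":0,"translation":[-50,220,-80],"turn":[0,22,0]}]'

```text
t: 5.35
ee_pos: [0.5807, -0.1602, 0.0819]
eef_rot: [-0.135, -0.694, 0.694, 0.134]
contact_force: [0.7, 0.1, 0.2]
gripper_width: 0.0853
```

```bash
cat > plan.py <<'E'
# plan.py x y z yaw_deg [..] : deltas from the current pose; yaw = world yaw of the jaw axis (-tool x)
import sys
from h import *
s=r.get_state();Q=R.from_quat(s['eef_rot']);a=[float(v) for v in sys.argv[1:]]
print('t',s['t'],'pos',s['ee_pos'].round(4),'j',s['joints'].round(2),'w',round(s['gripper_width'],4),'F',np.round(s['contact_force'],1))
for i in range(0,len(a),4):
    T=R.from_euler('z',a[i+3],degrees=True)*R.from_matrix([[-1,0,0],[0,0,-1],[0,-1,0]])
    print('->',a[i:i+4],(Q.inv().apply(np.array(a[i:i+3])-s['ee_pos'])*1000).round(1),(Q.inv()*T).as_rotvec(degrees=True).round(1))
E
python3 plan.py .58 -.1585 .006 -21.8; python3 look.py w2 gift_box
```

```text
t 5.35 pos [ 0.5807 -0.1602  0.0819] j [-0.    0.49 -0.24  0.   -0.84 -0.38] w 0.0853 F [0.7 0.1 0.2]
-> [0.58, -0.1585, 0.006, -21.8] [ 1.3 75.9 -1.3] [-0.  -0.2 -0. ]
5.4 [ 0.5813 -0.1602  0.0828] [-0.1357 -0.6941  0.6942  0.1337]
gift_box [(array([329., 247.]), [0.5794, -0.159], 0.61)]
```

View pics/w2.png

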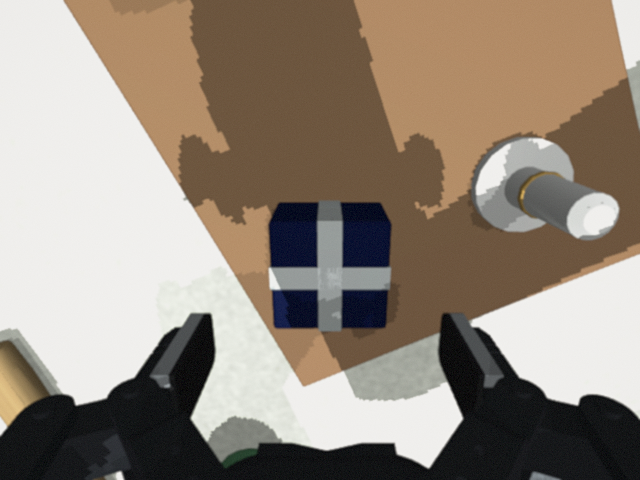

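The box sits square and centred between the jaws (330,265), so I descend and grip.

Call:
drive_tool --deltas '[{"jaw":0,"translation":[1,40,-1],"turn":[0,0,0]},{"jaw":0,"translation":[1,65,-1],"turn":[0,0,0]},{"jaw":0,"translation":[1,75,-1],"turn":[0,0,0]},{"jaw":0,"translation":[1,75,-1],"turn":[0,0,0]},{"jaw":255,"translation":[1,75,-1],"turn":[0,0,0]},{"jaw":255,"translation":[1,75,-1],"turn":[0,0,0]},{"jaw":255,"translation":[1,75,-1],"turn":[0,0,0]},{"jaw":255,"translation":[1,75,-1],"turn":[0,0,0]},{"jaw":255,"translation":[1,75,-1],"turn":[0,0,0]},{"jaw":255,"translation":[1,75,-1],"turn":[0,0,0]},{"jaw":255,"translation":[1,75,-1],"turn":[0,0,0]},{"jaw":255,"translation":[1,75,-1],"turn":[0,0,0]}]'

```text
t: 6.65
ee_pos: [0.5811, -0.1587, 0.0085]
eef_rot: [0.136, 0.694, -0.694, -0.133]
contact_force: [0.6, 1.4, 6.4]
gripper_width: 0.0594
```

```bash
python3 plan.py .58 -.1585 .25 -21.8 .543 .372 .25 -10.5
```

```text
t 6.65 pos [ 0.5811 -0.1587  0.0085] j [ 0.    0.58 -0.3   0.   -0.68 -0.39] w 0.0594 F [0.6 1.4 6.4]
-> [0.58, -0.1585, 0.25, -21.8] [ 2.000e-01 -2.415e+02 -0.000e+00] [ 0.1 -0.2 -0.2]
-> [0.543, 0.372, 0.25, -10.5] [ 232.9 -241.9 -478.2] [  0.  -11.5  -0.2]
```

Call:
drive_tool --deltas '[{"jaw":255,"translation":[0,-30,0],"turn":[0,0,0]},{"jaw":255,"translation":[0,-75,0],"turn":[0,0,0]},{"jaw":255,"translation":[0,-120,0],"turn":[0,0,0]},{"jaw":255,"translation":[0,-165,0],"turn":[0,0,0]},{"jaw":255,"translation":[0,-205,0],"turn":[0,0,0]},{"jaw":255,"translation":[20,-215,-45],"turn":[0,0,0]},{"jaw":255,"translation":[40,-215,-85],"turn":[0,-3,0]},{"jaw":255,"translation":[60,-215,-125],"turn":[0,-6,0]},{"jaw":255,"translation":[80,-215,-165],"turn":[0,-9,0]},{"jaw":255,"translation":[100,-215,-205],"turn":[0,-12,0]},{"jaw":255,"translation":[120,-215,-245],"turn":[0,-12,0]},{"jaw":255,"translation":[140,-215,-287],"turn":[0,-12,0]}]'

```text
t: 7.85
ee_pos: [0.5562, 0.1614, 0.2215]
eef_rot: [0.062, 0.705, -0.704, -0.062]
contact_force: [1.0, -0.1, -0.9]
gripper_width: 0.0593
```

```bash
python3 plan.py .543 .372 .15 -10.5; python3 look.py w3 white_plinth black_plinth pad gift_box
```

```text
t 7.85 pos [0.5562 0.1614 0.2215] j [ 0.56  0.31 -0.12 -0.   -1.13 -0.74] w 0.0593 F [ 1.  -0.1 -0.9]
-> [0.543, 0.372, 0.15, -10.5] [  49.6   71.6 -205.1] [0.  0.5 0. ]
7.9 [0.5567 0.1674 0.2213] [ 0.0604  0.7057 -0.7034 -0.0594]
white_plinth []
black_plinth [(array([379., 142.]), [0.5016, 0.1228], 0.64)]
pad []
gift_box [(array([326., 306.]), [0.577, 0.2787], 0.85)]
```

View pics/w3.png

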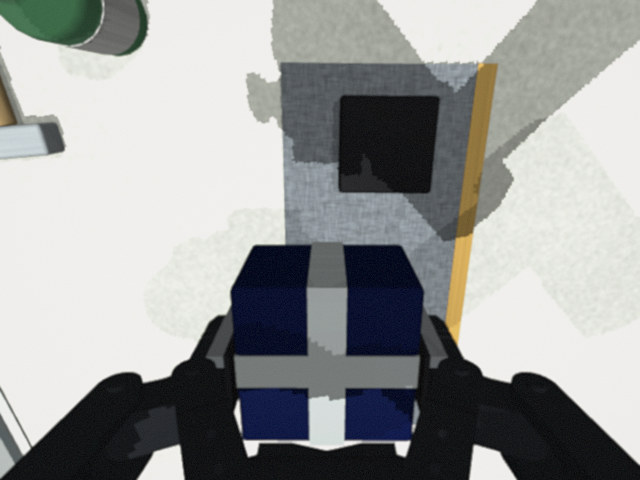

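The gift box is held squarely (326,340); the pad and black plinth (390,145) line up with the tool. Moving over the white plinth.

Call:
drive_tool --deltas '[{"jaw":255,"translation":[12,18,-50],"turn":[0,0,0]},{"jaw":255,"translation":[24,36,-100],"turn":[0,0,0]},{"jaw":255,"translation":[36,54,-150],"turn":[0,0,0]},{"jaw":255,"translation":[50,72,-200],"turn":[0,0,0]},{"jaw":255,"translation":[50,120,-200],"turn":[0,0,0]},{"jaw":255,"translation":[50,130,-200],"turn":[0,0,0]},{"jaw":255,"translation":[50,130,-200],"turn":[0,0,0]},{"jaw":255,"translation":[50,130,-200],"turn":[0,0,0]}]'

```text
t: 8.9
ee_pos: [0.5437, 0.3645, 0.092]
eef_rot: [-0.062, -0.704, 0.704, 0.062]
contact_force: [0.4, -0.1, -0.8]
gripper_width: 0.0595
```

```bash
python3 plan.py .543 .372 .038 -10.5; python3 - <<'E'
from fit import *
for c in ['scene','side']:
    d=cam(c);cv2.imwrite(f'pics/{c}1.png',d['pixels'][:,:,::-1])
    for n in ['white_plinth','gift_box']:
        z=.006 if n[0]=='w' else r.get_state()['ee_pos'][2]-.0045
        q=r.mark_of(c,n);print(c,n,[(ray(d,k['position'],z)[0].round(4),round(k['p'],2)) for k in q[:1]])
a=cv2.imread('pics/side1.png')[280:480,180:480];cv2.imwrite('pics/c1.png',cv2.resize(a,None,fx=2,fy=2))
E
```

```text
t 8.9 pos [0.5437 0.3645 0.092 ] j [ 0.84  0.55 -0.09  0.   -0.93 -1.01] w 0.0595 F [ 0.4 -0.1 -0.8]
-> [0.543, 0.372, 0.038, -10.5] [ 2.  54.  -7.3] [ 0.   0.4 -0. ]
scene white_plinth [(array([0.5392, 0.3741, 0.006 ]), 0.87)]
scene gift_box [(array([0.5351, 0.3584, 0.0891]), 0.8)]
side white_plinth [(array([0.5354, 0.373 , 0.006 ]), 0.9)]
side gift_box [(array([0.5414, 0.3649, 0.0887]), 0.88)]
```

View pics/c1.png

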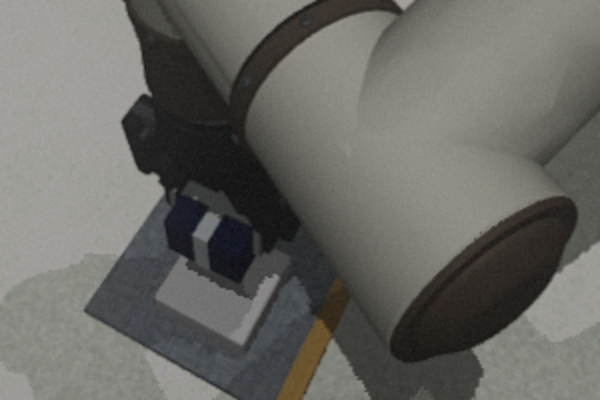

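The box hangs just above the white plinth. Lowering, then release after checking height.

Call:
drive_tool --deltas '[{"jaw":255,"translation":[2,0,-8],"turn":[0,0,0]},{"jaw":255,"translation":[2,25,-8],"turn":[0,0,0]},{"jaw":255,"translation":[2,45,-8],"turn":[0,0,0]},{"jaw":255,"translation":[2,51,-8],"turn":[0,0,0]},{"jaw":255,"translation":[2,53,-8],"turn":[0,0,0]},{"jaw":255,"translation":[2,55,-8],"turn":[0,0,0]},{"jaw":255,"translation":[2,55,-8],"turn":[0,0,0]}]'

```text
t: 9.9
ee_pos: [0.5425, 0.3743, 0.0372]
eef_rot: [0.062, 0.705, -0.704, -0.061]
contact_force: [0.1, 0.3, -1.8]
gripper_width: 0.0591
```

Call:
drive_tool --deltas '[{"jaw":255,"translation":[0,1,2],"turn":[0,0,0]},{"jaw":255,"translation":[0,2,2],"turn":[0,0,0]},{"jaw":255,"translation":[0,2,2],"turn":[0,0,0]}]'

```text
t: 10.2
ee_pos: [0.542, 0.3718, 0.0356]
eef_rot: [0.062, 0.705, -0.704, -0.061]
contact_force: [-2.0, -0.6, 4.9]
gripper_width: 0.0592
```

Contact (about 5 N). Release and rise.

Call:
drive_tool --deltas '[{"jaw":0,"translation":[0,2,2],"turn":[0,0,0]},{"jaw":0,"translation":[0,2,2],"turn":[0,0,0]},{"jaw":0,"translation":[0,2,2],"turn":[0,0,0]},{"jaw":0,"translation":[0,2,2],"turn":[0,0,0]},{"jaw":0,"translation":[0,2,2],"turn":[0,0,0]},{"jaw":0,"translation":[0,-20,2],"turn":[0,0,0]},{"jaw":0,"translation":[0,-65,2],"turn":[0,0,0]},{"jaw":0,"translation":[0,-110,2],"turn":[0,0,0]},{"jaw":0,"translation":[0,-155,2],"turn":[0,0,0]},{"jaw":0,"translation":[0,-200,2],"turn":[0,0,0]},{"jaw":0,"translation":[0,-200,2],"turn":[0,0,0]},{"jaw":0,"translation":[0,-200,2],"turn":[0,0,0]}]'

```text
t: 11.4
ee_pos: [0.5415, 0.3702, 0.2359]
eef_rot: [0.062, 0.705, -0.703, -0.061]
contact_force: [-0.1, -1.0, -0.6]
gripper_width: 0.0853
```

```bash
python3 - <<'E'
from fit import *
d=cam('wrist');cv2.imwrite('pics/w4.png',d['pixels'][:,:,::-1])
for n,x0,z in [('gift_box',(.542,.372,-.18),.031),('white_plinth',(.543,.372,-.18),.006),('black_plinth',(.497,.123,-.18),.006)]:
    for q in r.mark_of('wrist',n)[:1]: print(n,'mark',ray(d,q['position'],z)[0].round(4),q['p'])
    for m in r.cut_out('wrist',n)[:1]: print(n,fit(d,n,m['region'],x0,z),m['p'])
E
python3 plan.py .50 -.22 .22 -5 .474 -.347 .1 -4
```

```text
gift_box mark [0.5442 0.3709 0.031 ] 0.63
gift_box (array([ 0.5417,  0.3718, -0.174 ]), np.float64(0.974)) 0.87
white_plinth (array([ 0.5444,  0.3699, -0.1757]), np.float64(0.296)) 0.57
t 11.75 pos [0.5411 0.3695 0.233 ] j [ 0.85  0.44  0.09  0.   -1.23 -1.02] w 0.0855 F [-0.5 -0.  -0.5]
-> [0.5, -0.22, 0.22, -5.0] [-61.9  14.1 587.7] [-0.1 -5.   0.1]
-> [0.474, -0.347, 0.1, -4.0] [-58.5 134.3 717.1] [-0.1 -6.   0.1]
```

View pics/w4.png

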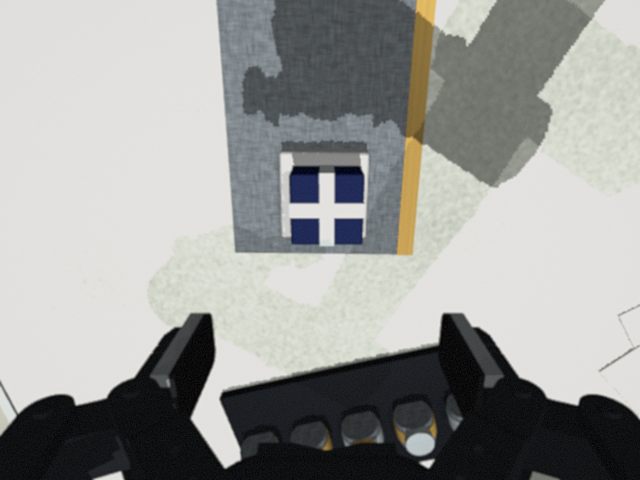

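The gift box sits centred and square on the plinth (box 290–364, plinth 281–368 px, fit within 2–3 mm). Next is the ring box.

Call:
drive_tool --deltas '[{"jaw":0,"translation":[-5,10,49],"turn":[0,0,0]},{"jaw":0,"translation":[-10,10,98],"turn":[0,-1,0]},{"jaw":0,"translation":[-15,10,147],"turn":[0,-2,0]},{"jaw":0,"translation":[-20,10,196],"turn":[0,-3,0]},{"jaw":0,"translation":[-26,10,245],"turn":[0,-4,0]},{"jaw":0,"translation":[-31,10,294],"turn":[0,-5,0]},{"jaw":0,"translation":[-36,10,343],"turn":[0,-6,0]},{"jaw":0,"translation":[-41,10,392],"turn":[0,-6,0]},{"jaw":0,"translation":[-46,10,440],"turn":[0,-6,0]},{"jaw":0,"translation":[-52,10,490],"turn":[0,-6,0]},{"jaw":0,"translation":[-57,10,540],"turn":[0,-6,0]},{"jaw":0,"translation":[-62,14,588],"turn":[0,-6,0]}]'

```text
t: 12.95
ee_pos: [0.5001, -0.2222, 0.2207]
eef_rot: [-0.025, -0.707, 0.707, 0.024]
contact_force: [0.6, 0.2, 0.2]
gripper_width: 0.0854
```

```bash
python3 - <<'E'
from fit import *
d=cam('wrist')
for n,x0 in dict(ring_box=(.474,-.347,-.07),watch=(.596,-.342,-.2),ring_stand=(.467,-.156,0)).items():
    for m in r.cut_out('wrist',n)[:1]: print(n,fit(d,n,m['region'],x0,.004),m['p'])
E
python3 plan.py .474 -.347 .09 -4
```

```text
ring_box (array([ 0.4739, -0.3468, -0.0998]), np.float64(0.923)) 0.97
watch (array([ 0.5955, -0.3428, -0.1989]), np.float64(0.96)) 0.6
ring_stand (array([ 0.4667, -0.1556,  0.0335]), np.float64(0.916)) 0.64
t 13.15 pos [ 0.4997 -0.2211  0.2195] j [-0.12  0.26 -0.2  -0.   -1.11  0.05] w 0.0852 F [-0.3  1.3  0.1]
-> [0.474, -0.347, 0.09, -4.0] [ 16.3 129.5 127.4] [ 0.  -0.2  0.1]
```

Call:
drive_tool --deltas '[{"jaw":0,"translation":[5,20,45],"turn":[0,1,0]},{"jaw":0,"translation":[11,50,85],"turn":[0,1,0]},{"jaw":0,"translation":[16,90,127],"turn":[0,1,0]},{"jaw":0,"translation":[16,130,127],"turn":[0,1,0]},{"jaw":0,"translation":[16,150,127],"turn":[0,1,0]},{"jaw":0,"translation":[16,150,127],"turn":[0,1,0]},{"jaw":0,"translation":[16,150,127],"turn":[0,1,0]}]'

```text
t: 13.85
ee_pos: [0.4767, -0.3448, 0.071]
eef_rot: [-0.03, -0.706, 0.707, 0.03]
contact_force: [0.1, 0.8, 1.0]
gripper_width: 0.0855
```

```bash
python3 plan.py .474 -.347 .005 -4.6; python3 look.py w5 ring_box
```

```text
t 13.85 pos [ 0.4767 -0.3448  0.071 ] j [-0.35  0.48 -0.28  0.   -0.8   0.27] w 0.0855 F [0.1 0.8 1. ]
-> [0.474, -0.347, 0.005, -4.6] [ 2.5 66.   2.3] [-0.  -0.3 -0. ]
13.9 [ 0.4773 -0.3451  0.072 ] [-0.0309 -0.706   0.707   0.029 ]
ring_box [(array([329., 252.]), [0.4749, -0.3455], 0.93)]
```

View pics/w5.png

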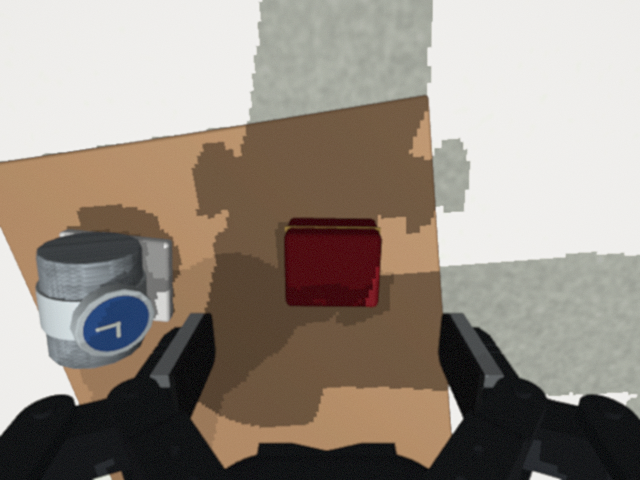

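Ring box squared and nearly centred at (333,262); watch is clear at (95,300). Grip and lift.

Call:
drive_tool --deltas '[{"jaw":0,"translation":[1,40,2],"turn":[0,0,0]},{"jaw":0,"translation":[1,60,2],"turn":[0,0,0]},{"jaw":0,"translation":[1,66,2],"turn":[0,0,0]},{"jaw":0,"translation":[1,66,2],"turn":[0,0,0]},{"jaw":255,"translation":[1,66,2],"turn":[0,0,0]},{"jaw":255,"translation":[1,66,2],"turn":[0,0,0]},{"jaw":255,"translation":[1,66,2],"turn":[0,0,0]},{"jaw":255,"translation":[1,66,2],"turn":[0,0,0]},{"jaw":255,"translation":[1,66,2],"turn":[0,0,0]},{"jaw":255,"translation":[1,66,2],"turn":[0,0,0]},{"jaw":255,"translation":[1,66,2],"turn":[0,0,0]},{"jaw":255,"translation":[1,66,2],"turn":[0,0,0]}]'

```text
t: 15.15
ee_pos: [0.4755, -0.348, 0.0059]
eef_rot: [-0.032, -0.706, 0.707, 0.03]
contact_force: [-0.1, 0.1, 7.2]
gripper_width: 0.0472
```

```bash
python3 plan.py .54 -.08 .25 -10 .542 .3718 .15 -10.2
```

```text
t 15.15 pos [ 0.4755 -0.348   0.0059] j [-0.36  0.57 -0.33  0.   -0.66  0.27] w 0.0472 F [-0.1  0.1  7.2]
-> [0.54, -0.08, 0.25, -10.0] [ -41.7 -244.3 -272.3] [-0.1  5.  -0.2]
-> [0.542, 0.3718, 0.15, -10.2] [  -4.3 -144.9 -722.7] [-0.1  5.2 -0.2]
```

Call:
drive_tool --deltas '[{"jaw":255,"translation":[0,-30,0],"turn":[0,0,0]},{"jaw":255,"translation":[0,-75,0],"turn":[0,0,0]},{"jaw":255,"translation":[0,-120,0],"turn":[0,0,0]},{"jaw":255,"translation":[0,-165,0],"turn":[0,0,0]},{"jaw":255,"translation":[0,-205,-10],"turn":[0,0,0]},{"jaw":255,"translation":[0,-220,-45],"turn":[0,0,0]},{"jaw":255,"translation":[-5,-220,-93],"turn":[0,1,0]},{"jaw":255,"translation":[-10,-220,-142],"turn":[0,2,0]},{"jaw":255,"translation":[-15,-220,-190],"turn":[0,3,0]},{"jaw":255,"translation":[-15,-220,-238],"turn":[0,5,0]},{"jaw":255,"translation":[-15,-220,-286],"turn":[0,5,0]},{"jaw":255,"translation":[-15,-220,-334],"turn":[0,5,0]}]'

```text
t: 16.35
ee_pos: [0.5178, -0.0142, 0.2243]
eef_rot: [0.062, 0.705, -0.704, -0.062]
contact_force: [-0.3, 0.0, 0.3]
gripper_width: 0.0472
```

```bash
python3 plan.py  .542 .371 .13 -10.2
```

```text
t 16.35 pos [ 0.5178 -0.0142  0.2243] j [ 0.29  0.21 -0.26 -0.   -1.1  -0.46] w 0.0472 F [-0.3  0.   0.3]
-> [0.542, 0.371, 0.13, -10.2] [  43.1   94.4 -383.5] [0.  0.2 0. ]
```

Call:
drive_tool --deltas '[{"jaw":255,"translation":[5,0,-48],"turn":[0,0,0]},{"jaw":255,"translation":[11,0,-96],"turn":[0,0,0]},{"jaw":255,"translation":[16,0,-144],"turn":[0,0,0]},{"jaw":255,"translation":[22,0,-192],"turn":[0,0,0]},{"jaw":255,"translation":[27,10,-240],"turn":[0,0,0]},{"jaw":255,"translation":[32,20,-288],"turn":[0,0,0]},{"jaw":255,"translation":[38,40,-335],"turn":[0,0,0]},{"jaw":255,"translation":[42,70,-378],"turn":[0,0,0]},{"jaw":255,"translation":[42,92,-378],"turn":[0,0,0]},{"jaw":255,"translation":[42,92,-378],"turn":[0,0,0]},{"jaw":255,"translation":[42,92,-378],"turn":[0,0,0]}]'

```text
t: 17.45
ee_pos: [0.5426, 0.3629, 0.1322]
eef_rot: [-0.061, -0.704, 0.705, 0.062]
contact_force: [-0.1, 0.2, -0.2]
gripper_width: 0.0474
```

```bash
python3 plan.py  .542 .371 .076 -10.2; python3 - <<'E'
from fit import *
d=cam('wrist');cv2.imwrite('pics/w6.png',d['pixels'][:,:,::-1])
z=r.get_state()['ee_pos'][2]-.002
for n,x0,zz in [('ring_box',(.542,.372,-.18),z)]:
    for m in r.cut_out('wrist',n)[:1]: print(n,fit(d,n,m['region'],x0,zz),m['p'])
E
```

```text
t 17.45 pos [0.5426 0.3629 0.1322] j [ 0.84  0.51 -0.05  0.   -1.01 -1.01] w 0.0474 F [-0.1  0.2 -0.2]
-> [0.542, 0.371, 0.076, -10.2] [ 2.  56.2 -8. ] [-0.1  0.2  0. ]
ring_box (array([ 0.5425,  0.3644, -0.1698]), np.float64(0.905)) 0.86
```

Call:
drive_tool --deltas '[{"jaw":255,"translation":[2,0,-7],"turn":[0,0,0]},{"jaw":255,"translation":[2,30,-7],"turn":[0,0,0]},{"jaw":255,"translation":[2,48,-7],"turn":[0,0,0]},{"jaw":255,"translation":[2,54,-7],"turn":[0,0,0]},{"jaw":255,"translation":[2,57,-7],"turn":[0,0,0]},{"jaw":255,"translation":[2,58,-7],"turn":[0,0,0]},{"jaw":255,"translation":[2,59,-7],"turn":[0,0,0]},{"jaw":255,"translation":[2,59,-7],"turn":[0,0,0]}]'

```text
t: 18.35
ee_pos: [0.5423, 0.371, 0.0742]
eef_rot: [0.062, 0.705, -0.704, -0.061]
contact_force: [-0.2, -0.1, -0.8]
gripper_width: 0.0472
```

Call:
drive_tool --deltas '[{"jaw":255,"translation":[0,1,0],"turn":[0,0,0]},{"jaw":255,"translation":[0,2,0],"turn":[0,0,0]},{"jaw":255,"translation":[0,2,0],"turn":[0,0,0]}]'

```text
t: 18.65
ee_pos: [0.5423, 0.3711, 0.073]
eef_rot: [0.062, 0.705, -0.704, -0.061]
contact_force: [-2.0, -0.7, 5.1]
gripper_width: 0.047
```

Contact. Release and rise.

Call:
drive_tool --deltas '[{"jaw":0,"translation":[0,0,0],"turn":[0,0,0]},{"jaw":0,"translation":[0,0,0],"turn":[0,0,0]},{"jaw":0,"translation":[0,0,0],"turn":[0,0,0]},{"jaw":0,"translation":[0,0,0],"turn":[0,0,0]},{"jaw":0,"translation":[0,0,0],"turn":[0,0,0]},{"jaw":0,"translation":[0,0,0],"turn":[0,0,0]},{"jaw":0,"translation":[0,-20,0],"turn":[0,0,0]},{"jaw":0,"translation":[0,-65,0],"turn":[0,0,0]},{"jaw":0,"translation":[0,-110,0],"turn":[0,0,0]},{"jaw":0,"translation":[0,-150,0],"turn":[0,0,0]},{"jaw":0,"translation":[0,-150,0],"turn":[0,0,0]}]'

```text
t: 19.75
ee_pos: [0.5447, 0.3727, 0.2294]
eef_rot: [0.065, 0.708, -0.701, -0.058]
contact_force: [0.8, -0.2, 0.1]
gripper_width: 0.0854
```

```bash
python3 - <<'E'
from fit import *
d=cam('wrist');cv2.imwrite('pics/w7.png',d['pixels'][:,:,::-1])
for n,x0,z in [('gift_box',(.542,.372,-.18),.031),('ring_box',(.542,.372,-.18),.071)]:
    for m in r.cut_out('wrist',n)[:1]: print(n,fit(d,n,m['region'],x0,z),m['p'])
E
python3 plan.py .5955 -.3427 .2 -101.5 .5955 -.3427 .2 78.5
```

```text
gift_box (array([ 0.5417,  0.3713, -0.1718]), np.float64(0.333)) 0.85
ring_box (array([ 0.5422,  0.3721, -0.1537]), np.float64(0.945)) 0.93
t 19.9 pos [0.5414 0.3705 0.2208] j [ 0.85  0.44  0.08 -0.   -1.2  -1.02] w 0.0855 F [0.1 0.8 0.1]
-> [0.5955, -0.3427, 0.2, -101.5] [-177.4   20.8  692.9] [-0.1 91.5  0. ]
-> [0.5955, -0.3427, 0.2, 78.5] [-177.4   20.8  692.9] [  0.  -88.5   0.1]
```

View pics/w7.png

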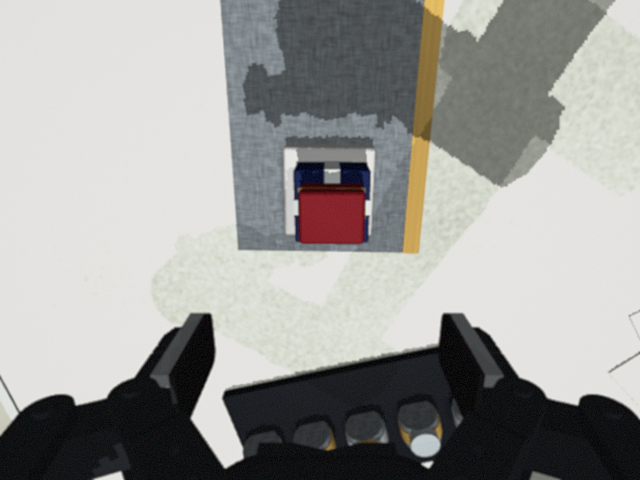

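Ring box sits centred on the gift box (332,215), within about 1 mm. Now the watch, with the tool turned a quarter.

Call:
drive_tool --deltas '[{"jaw":0,"translation":[-12,0,48],"turn":[0,-6,0]},{"jaw":0,"translation":[-24,0,96],"turn":[0,-12,0]},{"jaw":0,"translation":[-36,0,144],"turn":[0,-18,0]},{"jaw":0,"translation":[-48,0,192],"turn":[0,-24,0]},{"jaw":0,"translation":[-60,0,240],"turn":[0,-30,0]},{"jaw":0,"translation":[-72,0,288],"turn":[0,-36,0]},{"jaw":0,"translation":[-84,0,336],"turn":[0,-42,0]},{"jaw":0,"translation":[-96,0,384],"turn":[0,-48,0]},{"jaw":0,"translation":[-108,0,432],"turn":[0,-54,0]},{"jaw":0,"translation":[-120,0,480],"turn":[0,-60,0]},{"jaw":0,"translation":[-132,0,528],"turn":[0,-66,0]},{"jaw":0,"translation":[-144,0,576],"turn":[0,-72,0]}]'

```text
t: 21.1
ee_pos: [0.5826, -0.2234, 0.2191]
eef_rot: [-0.367, 0.606, -0.604, 0.364]
contact_force: [1.2, 0.2, -0.4]
gripper_width: 0.0858
```

```bash
python3 plan.py .5955 -.3427 .14 78.5
```

```text
t 21.1 pos [ 0.5826 -0.2234  0.2191] j [-0.11  0.39 -0.01 -0.   -1.17  1.19] w 0.0858 F [ 1.2  0.2 -0.4]
-> [0.5955, -0.3427, 0.14, 78.5] [99.5 79.  67.3] [  0.2 -16.3   0. ]
```

Call:
drive_tool --deltas '[{"jaw":0,"translation":[40,20,27],"turn":[0,-6,0]},{"jaw":0,"translation":[80,50,54],"turn":[0,-12,0]},{"jaw":0,"translation":[99,79,67],"turn":[0,-16,0]},{"jaw":0,"translation":[99,79,67],"turn":[0,-16,0]},{"jaw":0,"translation":[99,79,67],"turn":[0,-16,0]},{"jaw":0,"translation":[99,79,67],"turn":[0,-16,0]}]'

```text
t: 21.7
ee_pos: [0.5967, -0.3399, 0.1425]
eef_rot: [0.445, -0.549, 0.549, -0.445]
contact_force: [-0.1, -0.0, -0.1]
gripper_width: 0.0854
```

```bash
python3 - <<'E'
from fit import *
d=cam('wrist');cv2.imwrite('pics/w8.png',d['pixels'][:,:,::-1])
for n,x0 in dict(watch=(.596,-.342,-.2)).items():
    for m in r.cut_out('wrist',n)[:1]: print(n,fit(d,n,m['region'],x0,.004),m['p'])
E
python3 plan.py .5955 -.3427 .008 78.5
```

```text
watch (array([ 0.5952, -0.3427, -0.2031]), np.float64(0.964)) 0.56
t 21.8 pos [ 0.5972 -0.3395  0.1438] j [-0.28  0.55  0.06  0.   -1.07  1.64] w 0.0858 F [-0.5 -0.7  0.4]
-> [0.5955, -0.3427, 0.008, 78.5] [  3.4 135.8  -1.3] [-0.1 -0.4  0. ]
```

View pics/w8.png

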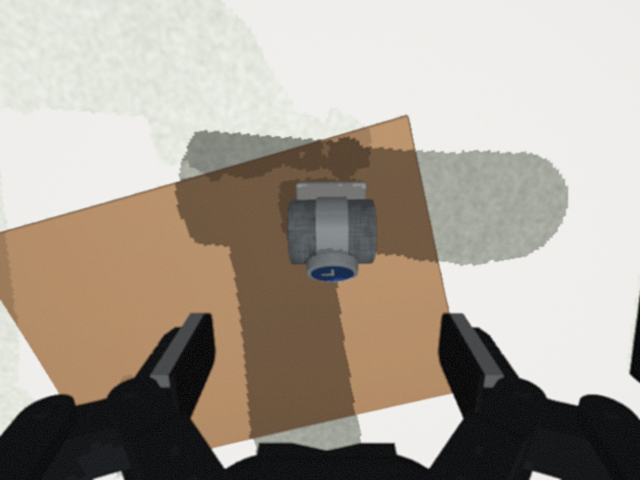

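The watch stands square between the jaws (332,230) with its dial toward the robot. Descend and grip across the ends.

Call:
drive_tool --deltas '[{"jaw":0,"translation":[2,40,-1],"turn":[0,0,0]},{"jaw":0,"translation":[2,80,-1],"turn":[0,0,0]},{"jaw":0,"translation":[2,110,-1],"turn":[0,0,0]},{"jaw":0,"translation":[2,132,-1],"turn":[0,0,0]},{"jaw":0,"translation":[2,134,-1],"turn":[0,0,0]},{"jaw":0,"translation":[2,134,-1],"turn":[0,0,0]},{"jaw":255,"translation":[2,134,-1],"turn":[0,0,0]},{"jaw":255,"translation":[2,134,-1],"turn":[0,0,0]},{"jaw":255,"translation":[2,134,-1],"turn":[0,0,0]},{"jaw":255,"translation":[2,134,-1],"turn":[0,0,0]},{"jaw":255,"translation":[2,134,-1],"turn":[0,0,0]},{"jaw":255,"translation":[2,134,-1],"turn":[0,0,0]}]'

```text
t: 23.0
ee_pos: [0.5964, -0.3426, 0.0107]
eef_rot: [0.444, -0.548, 0.551, -0.446]
contact_force: [-0.2, 1.6, 5.8]
gripper_width: 0.0557
```

Call:
drive_tool --deltas '[{"jaw":255,"translation":[0,0,0],"turn":[0,0,0]},{"jaw":255,"translation":[0,0,0],"turn":[0,0,0]}]'

```text
t: 23.2
ee_pos: [0.5964, -0.3426, 0.0107]
eef_rot: [0.444, -0.548, 0.551, -0.446]
contact_force: [0.5, 1.4, 6.3]
gripper_width: 0.0553
```

```bash
python3 plan.py .56 -.1 .22 79.5 .4975 .1235 .15 79.5
```

```text
t 23.2 pos [ 0.5964 -0.3426  0.0107] j [-0.29  0.69 -0.06  0.   -0.82  1.65] w 0.0553 F [0.5 1.4 6.3]
-> [0.56, -0.1, 0.22, 79.5] [-229.6 -209.8  -85.1] [-0.2 -1.5  0. ]
-> [0.4975, 0.1235, 0.15, 79.5] [-435.3 -140.4 -192.9] [-0.2 -1.5  0. ]
```

Call:
drive_tool --deltas '[{"jaw":255,"translation":[0,-30,0],"turn":[0,0,0]},{"jaw":255,"translation":[0,-75,0],"turn":[0,0,0]},{"jaw":255,"translation":[0,-120,0],"turn":[0,0,0]},{"jaw":255,"translation":[0,-165,0],"turn":[0,0,0]},{"jaw":255,"translation":[-10,-205,-4],"turn":[0,0,0]},{"jaw":255,"translation":[-50,-215,-22],"turn":[0,0,0]},{"jaw":255,"translation":[-95,-215,-42],"turn":[0,-1,0]},{"jaw":255,"translation":[-140,-215,-62],"turn":[0,-1,0]},{"jaw":255,"translation":[-185,-215,-82],"turn":[0,-1,0]},{"jaw":255,"translation":[-230,-215,-102],"turn":[0,-1,0]},{"jaw":255,"translation":[-275,-215,-122],"turn":[0,-1,0]},{"jaw":255,"translation":[-320,-215,-142],"turn":[0,-1,0]}]'

```text
t: 24.4
ee_pos: [0.5213, 0.002, 0.2232]
eef_rot: [-0.45, 0.546, -0.546, 0.45]
contact_force: [0.3, -0.0, -0.8]
gripper_width: 0.0556
```

```bash
python3 plan.py .4985 .1235 .1 79.5; python3 - <<'E'
from fit import *
for c in ['scene','side']:
  d=cam(c)
  for m in r.cut_out(c,'black_plinth')[:1]: print(c,fit(d,'black_plinth',m['region'],(.497,.123,-.18),.006),m['p'])
E
```

```text
t 24.4 pos [0.5213 0.002  0.2232] j [ 0.32  0.21 -0.26 -0.   -1.1   1.06] w 0.0556 F [ 0.3 -0.  -0.8]
-> [0.4985, 0.1235, 0.1, 79.5] [-114.8  123.3  -45.5] [ 0.  -0.5 -0. ]
scene (array([ 0.4987,  0.1252, -0.1973]), np.float64(0.945)) 0.65
side (array([ 0.4971,  0.1263, -0.1957]), np.float64(0.937)) 0.85
```

Call:
drive_tool --deltas '[{"jaw":255,"translation":[-45,20,-18],"turn":[0,0,0]},{"jaw":255,"translation":[-85,50,-35],"turn":[0,0,0]},{"jaw":255,"translation":[-110,90,-46],"turn":[0,0,0]},{"jaw":255,"translation":[-113,123,-46],"turn":[0,0,0]},{"jaw":255,"translation":[-113,143,-46],"turn":[0,0,0]},{"jaw":255,"translation":[-113,143,-46],"turn":[0,0,0]},{"jaw":255,"translation":[-113,143,-46],"turn":[0,0,0]}]'

```text
t: 25.3
ee_pos: [0.4998, 0.1192, 0.0806]
eef_rot: [0.449, -0.546, 0.546, -0.449]
contact_force: [0.5, -0.6, -1.8]
gripper_width: 0.0554
```

```bash
python3 plan.py .499 .1245 .0385 79.5; python3 look.py w9 black_plinth watch; python3 - <<'E'
from fit import *
d=cam('wrist')
for m in r.cut_out('wrist','watch')[:1]: print(fit(d,'watch',m['region'],(.498,.123,-.18),r.get_state()['ee_pos'][2]-.0067),m['p'])
E
```

```text
t 25.3 pos [0.4998 0.1192 0.0806] j [ 0.55  0.37 -0.46  0.   -0.75  0.83] w 0.0554 F [ 0.5 -0.6 -1.8]
-> [0.499, 0.1245, 0.0385, 79.5] [-5.1 42.1 -1.8] [-0.  -0.6  0. ]
25.35 [0.5003 0.1196 0.0814] [ 0.4487 -0.5456  0.5462 -0.4501]
black_plinth [(array([316., 252.]), [0.4989, 0.1259], 0.95), (array([113., 251.]), [0.5226, 0.243], 0.67)]
watch [(array([327., 308.]), [0.4594, 0.127], 0.88)]
(array([ 0.4984,  0.1206, -0.1912]), np.float64(0.889)) 0.75
```

View pics/w9.png

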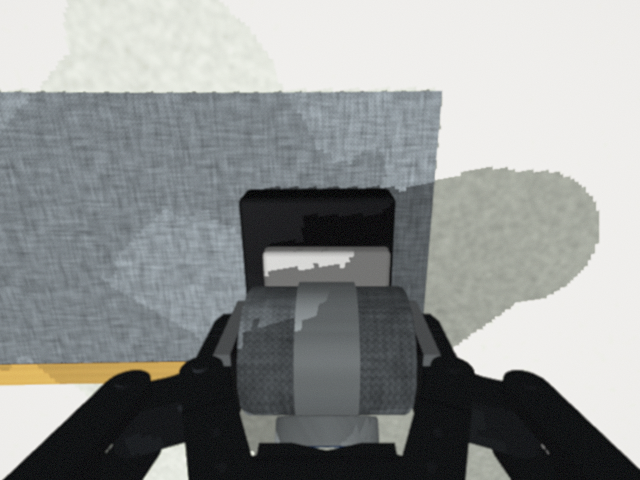

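Foot centre (326) vs plinth centre (317) shows about 5 mm still to go toward +y, matching my plan. Lowering.

Call:
drive_tool --deltas '[{"jaw":255,"translation":[-5,10,-1],"turn":[0,0,0]},{"jaw":255,"translation":[-5,30,-1],"turn":[0,0,0]},{"jaw":255,"translation":[-5,38,-1],"turn":[0,0,0]},{"jaw":255,"translation":[-5,41,-1],"turn":[0,0,0]},{"jaw":255,"translation":[-5,42,-1],"turn":[0,0,0]},{"jaw":255,"translation":[-5,42,-1],"turn":[0,0,0]}]'

```text
t: 26.15
ee_pos: [0.4993, 0.1254, 0.0386]
eef_rot: [0.45, -0.545, 0.546, -0.45]
contact_force: [0.5, 0.7, -1.4]
gripper_width: 0.0557
```

Call:
drive_tool --deltas '[{"jaw":255,"translation":[0,1,0],"turn":[0,0,0]},{"jaw":255,"translation":[0,1,0],"turn":[0,0,0]}]'

```text
t: 26.35
ee_pos: [0.4994, 0.1254, 0.0378]
eef_rot: [0.449, -0.546, 0.546, -0.45]
contact_force: [0.2, 0.2, -1.0]
gripper_width: 0.0554
```

Call:
drive_tool --deltas '[{"jaw":255,"translation":[0,1,0],"turn":[0,0,0]},{"jaw":255,"translation":[0,1,0],"turn":[0,0,0]}]'

```text
t: 26.55
ee_pos: [0.4993, 0.1254, 0.0377]
eef_rot: [0.449, -0.545, 0.546, -0.45]
contact_force: [-3.4, 0.6, 6.2]
gripper_width: 0.0554
```

Call:
drive_tool --deltas '[{"jaw":0,"translation":[0,0,0],"turn":[0,0,0]},{"jaw":0,"translation":[0,0,0],"turn":[0,0,0]},{"jaw":0,"translation":[0,0,0],"turn":[0,0,0]},{"jaw":0,"translation":[0,0,0],"turn":[0,0,0]},{"jaw":0,"translation":[0,0,0],"turn":[0,0,0]},{"jaw":0,"translation":[0,0,0],"turn":[0,0,0]},{"jaw":0,"translation":[0,-20,0],"turn":[0,0,0]},{"jaw":0,"translation":[0,-65,0],"turn":[0,0,0]},{"jaw":0,"translation":[0,-110,0],"turn":[0,0,0]},{"jaw":0,"translation":[0,-150,0],"turn":[0,0,0]},{"jaw":0,"translation":[0,-165,0],"turn":[0,0,0]},{"jaw":0,"translation":[0,-165,0],"turn":[0,0,0]}]'

```text
t: 27.75
ee_pos: [0.5003, 0.1259, 0.2043]
eef_rot: [0.448, -0.545, 0.546, -0.452]
contact_force: [-0.7, 0.2, -0.2]
gripper_width: 0.0855
```

```bash
python3 - <<'E'
from fit import *
d=cam('wrist');cv2.imwrite('pics/w10.png',d['pixels'][:,:,::-1])
for n,x0,z in [('watch',(.498,.125,-.18),.031),('black_plinth',(.498,.125,-.18),.006)]:
    for m in r.cut_out('wrist',n)[:1]: print(n,fit(d,n,m['region'],x0,z),m['p'])
E
python3 plan.py .4667 -.1557 .15 79.5
```

```text
watch (array([ 0.4984,  0.126 , -0.1899]), np.float64(0.957)) 0.56
black_plinth (array([ 0.4985,  0.1247, -0.1839]), np.float64(0.384)) 0.76
t 27.9 pos [0.4981 0.1248 0.1999] j [ 0.56  0.22 -0.31 -0.   -1.04  0.82] w 0.0852 F [ 0.1  0.5 -0.3]
-> [0.4667, -0.1557, 0.15, 79.5] [281.2  50.2  23. ] [ 0.1 -0.5  0.1]
```

View pics/w10.png

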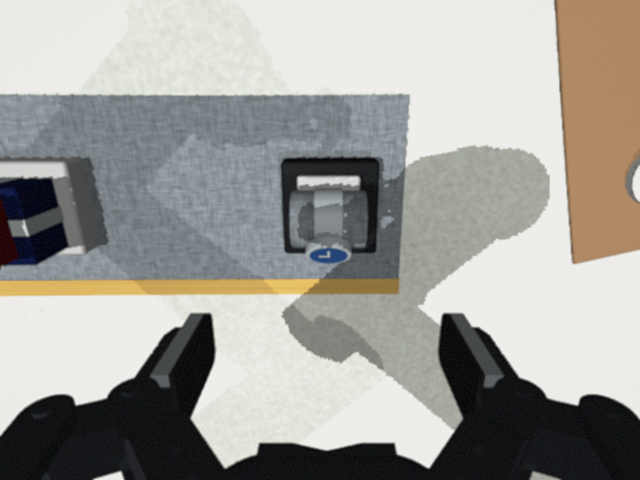

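Watch is centred and square on the black plinth (329,215), dial toward the brass edge. Now the ring stand.

Call:
drive_tool --deltas '[{"jaw":0,"translation":[45,0,4],"turn":[0,0,0]},{"jaw":0,"translation":[92,0,8],"turn":[0,0,0]},{"jaw":0,"translation":[140,0,12],"turn":[0,0,0]},{"jaw":0,"translation":[188,10,15],"turn":[0,0,0]},{"jaw":0,"translation":[235,30,19],"turn":[0,0,0]},{"jaw":0,"translation":[281,50,23],"turn":[0,0,0]},{"jaw":0,"translation":[281,50,23],"turn":[0,0,0]},{"jaw":0,"translation":[281,50,23],"turn":[0,0,0]},{"jaw":0,"translation":[281,50,23],"turn":[0,0,0]}]'

```text
t: 28.8
ee_pos: [0.4679, -0.1547, 0.1507]
eef_rot: [-0.45, 0.546, -0.545, 0.45]
contact_force: [0.4, 0.3, -0.4]
gripper_width: 0.0858
```

```bash
python3 - <<'E'
from fit import *
d=cam('wrist')
for n,x0,z in [('ring_stand',(.467,-.156,0),.004)]:
    for m in r.cut_out('wrist',n)[:1]: print(n,fit(d,n,m['region'],x0,z),m['p'])
E
python3 plan.py .4667 -.1557 .032 79.5
```

```text
ring_stand (array([ 0.4666, -0.1552,  0.327 ]), np.float64(0.934)) 0.88
t 28.9 pos [ 0.4684 -0.154   0.1515] j [ 0.01  0.24 -0.42  0.   -0.91  1.37] w 0.0853 F [-0.4  0.3 -0.5]
-> [0.4667, -0.1557, 0.032, 79.5] [  2.  119.5  -1.4] [-0.  -0.4 -0. ]
```

Call:
drive_tool --deltas '[{"jaw":0,"translation":[1,40,-1],"turn":[0,0,0]},{"jaw":0,"translation":[1,80,-1],"turn":[0,0,0]},{"jaw":0,"translation":[1,110,-1],"turn":[0,0,0]},{"jaw":0,"translation":[1,118,-1],"turn":[0,0,0]},{"jaw":255,"translation":[1,118,-1],"turn":[0,0,0]},{"jaw":255,"translation":[1,118,-1],"turn":[0,0,0]},{"jaw":255,"translation":[1,118,-1],"turn":[0,0,0]},{"jaw":255,"translation":[1,118,-1],"turn":[0,0,0]},{"jaw":255,"translation":[1,118,-1],"turn":[0,0,0]},{"jaw":255,"translation":[1,118,-1],"turn":[0,0,0]},{"jaw":255,"translation":[1,118,-1],"turn":[0,0,0]},{"jaw":255,"translation":[1,118,-1],"turn":[0,0,0]}]'

```text
t: 30.1
ee_pos: [0.4678, -0.1559, 0.0348]
eef_rot: [0.449, -0.545, 0.546, -0.451]
contact_force: [-0.5, 1.8, 6.1]
gripper_width: 0.0195
```

```bash
python3 plan.py .5205 .2485 .22 79.5
```

```text
t 30.1 pos [ 0.4678 -0.1559  0.0348] j [ 0.01  0.41 -0.55  0.   -0.6   1.37] w 0.0195 F [-0.5  1.8  6.1]
-> [0.5205, 0.2485, 0.22, 79.5] [-407.1 -185.2  -24.7] [-0.2 -0.5 -0. ]
```

Call:
drive_tool --deltas '[{"jaw":255,"translation":[0,-30,0],"turn":[0,0,0]},{"jaw":255,"translation":[0,-75,0],"turn":[0,0,0]},{"jaw":255,"translation":[0,-120,0],"turn":[0,0,0]},{"jaw":255,"translation":[-10,-165,0],"turn":[0,0,0]},{"jaw":255,"translation":[-45,-185,-3],"turn":[0,0,0]},{"jaw":255,"translation":[-90,-185,-6],"turn":[0,0,0]},{"jaw":255,"translation":[-138,-185,-9],"turn":[0,0,0]},{"jaw":255,"translation":[-186,-185,-12],"turn":[0,0,0]},{"jaw":255,"translation":[-234,-185,-15],"turn":[0,0,0]},{"jaw":255,"translation":[-282,-185,-18],"turn":[0,0,0]},{"jaw":255,"translation":[-330,-185,-21],"turn":[0,0,0]},{"jaw":255,"translation":[-370,-185,-23],"turn":[0,0,0]}]'

```text
t: 31.3
ee_pos: [0.5145, 0.214, 0.2186]
eef_rot: [-0.45, 0.546, -0.545, 0.45]
contact_force: [1.1, -0.6, -0.5]
gripper_width: 0.0194
```

Call:
drive_tool --deltas '[{"jaw":255,"translation":[-34,20,-2],"turn":[0,0,0]},{"jaw":255,"translation":[-34,60,-2],"turn":[0,0,0]},{"jaw":255,"translation":[-34,100,-2],"turn":[0,0,0]},{"jaw":255,"translation":[-34,120,-2],"turn":[0,0,0]},{"jaw":255,"translation":[-34,120,-2],"turn":[0,0,0]},{"jaw":255,"translation":[-34,120,-2],"turn":[0,0,0]}]'

```text
t: 31.9
ee_pos: [0.5198, 0.2456, 0.099]
eef_rot: [0.45, -0.545, 0.546, -0.45]
contact_force: [0.6, -0.4, -0.3]
gripper_width: 0.0194
```

```bash
python3 plan.py .5205 .2485 .0385 79.5;  python3 - <<'E'
from fit import *
z=r.get_state()['ee_pos'][2]-.0308
for c in ['wrist','side']:
    d=cam(c)
    if c=='wrist': cv2.imwrite('pics/w11.png',d['pixels'][:,:,::-1])
    for m in r.cut_out(c,'ring_stand')[:1]: print(c,fit(d,'ring_stand',m['region'],(.52,.248,-.18),z),m['p'])
E
```

```text
t 31.9 pos [0.5198 0.2456 0.099 ] j [ 0.72  0.43 -0.29  0.   -0.85  0.66] w 0.0194 F [ 0.6 -0.4 -0.3]
-> [0.5205, 0.2485, 0.0385, 79.5] [-2.9 60.5  0.1] [-0.  -0.5 -0. ]
wrist (array([ 0.5193,  0.2461, -0.2079]), np.float64(0.837)) 0.89
side (array([ 0.5189,  0.2482, -0.096 ]), np.float64(0.649)) 0.85
```

View pics/w11.png

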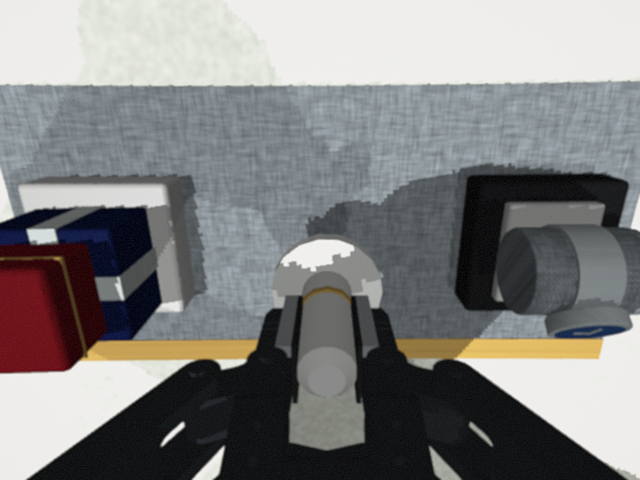

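The stand is upright and midway between the plinths (inner edges near 190 and 457, stand at 327), with clear room for the fingers. Lowering.

Call:
drive_tool --deltas '[{"jaw":255,"translation":[-3,35,0],"turn":[0,0,0]},{"jaw":255,"translation":[-3,52,0],"turn":[0,0,0]},{"jaw":255,"translation":[-3,58,0],"turn":[0,0,0]},{"jaw":255,"translation":[-3,60,0],"turn":[0,0,0]},{"jaw":255,"translation":[-3,61,0],"turn":[0,0,0]},{"jaw":255,"translation":[-3,62,0],"turn":[0,0,0]},{"jaw":255,"translation":[-3,62,0],"turn":[0,0,0]}]'

```text
t: 32.8
ee_pos: [0.5203, 0.2488, 0.0371]
eef_rot: [0.449, -0.546, 0.546, -0.45]
contact_force: [-0.3, 0.3, -0.8]
gripper_width: 0.0193
```

Call:
drive_tool --deltas '[{"jaw":255,"translation":[0,1,0],"turn":[0,0,0]},{"jaw":255,"translation":[0,1,0],"turn":[0,0,0]}]'

```text
t: 33.0
ee_pos: [0.5203, 0.2488, 0.0368]
eef_rot: [0.449, -0.545, 0.546, -0.45]
contact_force: [-1.7, -1.1, 5.0]
gripper_width: 0.0195
```

Call:
drive_tool --deltas '[{"jaw":0,"translation":[0,0,0],"turn":[0,0,0]},{"jaw":0,"translation":[0,0,0],"turn":[0,0,0]},{"jaw":0,"translation":[0,0,0],"turn":[0,0,0]},{"jaw":0,"translation":[0,0,0],"turn":[0,0,0]},{"jaw":0,"translation":[0,0,0],"turn":[0,0,0]},{"jaw":0,"translation":[0,0,0],"turn":[0,0,0]},{"jaw":0,"translation":[0,-20,0],"turn":[0,0,0]},{"jaw":0,"translation":[0,-65,0],"turn":[0,0,0]},{"jaw":0,"translation":[0,-110,0],"turn":[0,0,0]},{"jaw":0,"translation":[0,-155,0],"turn":[0,0,0]},{"jaw":0,"translation":[0,-200,0],"turn":[0,0,0]},{"jaw":0,"translation":[0,-240,0],"turn":[0,0,0]}]'

```text
t: 34.2
ee_pos: [0.5198, 0.2483, 0.278]
eef_rot: [0.449, -0.546, 0.546, -0.45]
contact_force: [0.2, 0.6, -0.0]
gripper_width: 0.0854
```

Call:
drive_tool --deltas '[{"jaw":0,"translation":[0,-10,0],"turn":[0,0,0]},{"jaw":0,"translation":[0,-10,0],"turn":[0,0,0]},{"jaw":0,"translation":[0,-10,0],"turn":[0,0,0]},{"jaw":0,"translation":[0,-10,0],"turn":[0,0,0]}]'

```text
t: 34.6
ee_pos: [0.5191, 0.248, 0.2829]
eef_rot: [-0.451, 0.546, -0.546, 0.448]
contact_force: [1.0, 0.3, -0.1]
gripper_width: 0.0854
```

```bash
python3 - <<'E'
from fit import *
d=cam('wrist');cv2.imwrite('pics/w12.png',d['pixels'][:,:,::-1])
for n,x0,z in [('gift_box',(.542,.372,-.18),.031),('ring_box',(.542,.372,-.18),.071),('white_plinth',(.543,.372,-.18),.006),('watch',(.498,.125,-.18),.031),('ring_stand',(.52,.248,0),.006)]:
    for m in r.cut_out('wrist',n)[:1]: print(n,fit(d,n,m['region'],x0,z),m['p'])
for c in ['scene','side']:
    d=cam(c);print(c,[(n,ray(d,q['position'],0)[0][:2].round(3)) for n in('cleaner','mallet') for q in r.mark_of(c,n)[:1]])
E
python3 plan.py
```

```text
gift_box (array([ 0.5423,  0.371 , -0.1539]), np.float64(0.408)) 0.74
ring_box (array([ 0.5424,  0.3712, -0.1568]), np.float64(0.951)) 0.83
white_plinth (array([ 0.5446,  0.3696, -0.1884]), np.float64(0.346)) 0.6
watch (array([ 0.4981,  0.1262, -0.196 ]), np.float64(0.95)) 0.85
ring_stand (array([0.5194, 0.2493, 0.0882]), np.float64(0.972)) 0.57
scene [('cleaner', array([ 0.7  , -0.005]))]
side [('cleaner', array([ 0.701, -0.009])), ('mallet', array([ 0.806, -0.059]))]
t 35.2 pos [0.5199 0.2484 0.2854] j [ 0.73  0.27 -0.03  0.   -1.28  0.65] w 0.0854 F [-0.6  0.7  0.2]
```

View pics/w12.png

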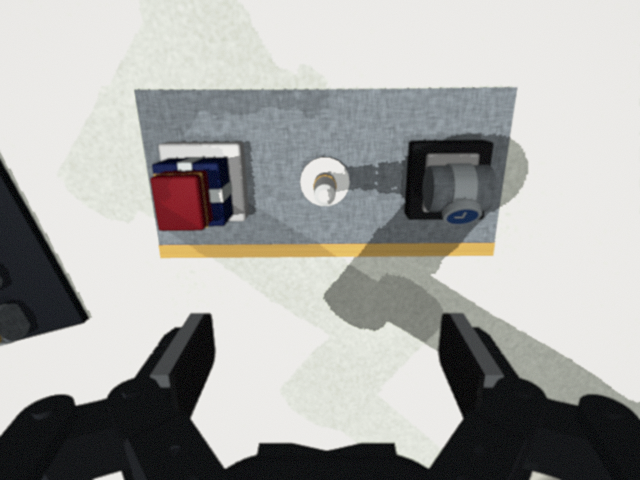

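Everything stands in place: boxes stacked at (190,190), stand at (325,182), watch at (458,190) with its dial toward the trim. Handing in.

```bash
python3 -c "
from bench import r
print(r.sign_off())"
```

```text
the job is handed in; nothing more can be done
None
```

The pad is dressed and the job handed in at about 35 s of the 120 s, with everything released and the open gripper well above the pad. The hand-in reports no verdict, so what follows rests on my own checks.

| Piece | Position found by camera | Target |
|---|---|---|
| Gift box | within about 3 mm of the white plinth's centre, square | 13 mm |
| Ring box | within about 1 mm of the gift box's centre, squared to about 0.03 rad | 13 mm |
| Watch | within about 2 mm of the black plinth's centre, squared to about 0.01 rad, dial toward the brass trim | 13 mm |
| Ring stand | within about 2 mm of midway between the plinths | 15 mm |

- **Uprightness:** the last picture shows all four goods upright; I did not measure tilt or speed.
- **Bystanders:** the bottle of glass cleaner is unmoved to within a few mm. The hammer read about 11 mm from its first reading, but only the side camera found it at the end. I never went near it, so I take that as detection noise.
- **Weak checks:** in the last picture the stack hides much of the gift box and white plinth, so those two fits were poor. The gift box figure rests mainly on the clear view taken right after I placed it.

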